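# Dock and pin the microscope's detector modules

### The job

First press the long bar key on the keypad to put the docking block in load mode. Then set every detector module on the table flat into a pocket of the docking block, bare end of its foot over the pocket's hole, and lock each with a retaining pin from the rack, pushed fully home through the foot and the block; leave any spare pin in the rack. Finally arm the system by pressing, one key at a time and each fully down and released, the round key, then the square key, then the long bar key again; leave the other things on the table alone.

Things in the scene. Friction and masses are not known exactly. Their poses are not given: they have to be found in the camera images.
- dock: Fixed docking block, aluminium with a black top frame, 130 (x) x 290 (y) x 46 mm tall; origin: centre of its underside. Three open-topped pockets along its y, centres at y = +90, 0, -90 mm, x = 0, each 104 (x) x 60 (y) mm and 10 mm deep (floor 36 mm above the table). In each floor, at x = -30 mm, is a vertical 17 mm through hole.
- bay0_hole (a point): Mouth of the 17 mm hole in the floor of dock pocket 0 (dock y = +90 mm), 36 mm above the table; the pocket's centre lies 30 mm from it along the dock's +x.
- bay1_hole (a point): Mouth of the 17 mm hole in the floor of dock pocket 1 (dock y = +0 mm), 36 mm above the table; the pocket's centre lies 30 mm from it along the dock's +x.
- bay2_hole (a point): Mouth of the 17 mm hole in the floor of dock pocket 2 (dock y = -90 mm), 36 mm above the table; the pocket's centre lies 30 mm from it along the dock's +x.
- module0: Loose detector module, 0.35 kg, maybe absent; all alike. Foot plate 100 (x) x 56 (y) x 12 mm, origin: centre of its underside, z up. White housing 56 (x) x 44 (y) mm, z 12 to 72, centred at x = +20; black lens ring to z 76. Grip the housing across its y. Vertical 20 mm through hole in the foot's bare end at x = -30. Fits any pocket, its x along the dock's x.
- module1: Loose detector module, 0.35 kg, maybe absent; all alike. Foot plate 100 (x) x 56 (y) x 12 mm, origin: centre of its underside, z up. White housing 56 (x) x 44 (y) mm, z 12 to 72, centred at x = +20; black lens ring to z 76. Grip the housing across its y. Vertical 20 mm through hole in the foot's bare end at x = -30. Fits any pocket, its x along the dock's x.
- module2: Loose detector module, 0.35 kg, maybe absent; all alike. Foot plate 100 (x) x 56 (y) x 12 mm, origin: centre of its underside, z up. White housing 56 (x) x 44 (y) mm, z 12 to 72, centred at x = +20; black lens ring to z 76. Grip the housing across its y. Vertical 20 mm through hole in the foot's bare end at x = -30. Fits any pocket, its x along the dock's x.
- rack: Fixed grey pin rack 50 (x) x 160 (y) x 50 mm tall, origin at the centre of its underside; three vertical 17 mm through holes at y = +50, 0, -50 mm, a pin hanging in each at the start.
- pin0: Loose retaining pin, 0.09 kg, 85 mm, upright (z up); all alike. Origin: centre of its lower tip. Steel shank 14 mm across, z 0 to 44 (lowest 5 mm tapers to 9); collar 32 mm across, z 44 to 49; black cylindrical grip 24 mm across, z 49 to 85. Home in a loaded pocket, collar on the module's foot, the tip is 4 mm above the table; in the rack 6 mm.
- pin1: Loose retaining pin, 0.09 kg, 85 mm, upright (z up); all alike. Origin: centre of its lower tip. Steel shank 14 mm across, z 0 to 44 (lowest 5 mm tapers to 9); collar 32 mm across, z 44 to 49; black cylindrical grip 24 mm across, z 49 to 85. Home in a loaded pocket, collar on the module's foot, the tip is 4 mm above the table; in the rack 6 mm.
- pin2: Loose retaining pin, 0.09 kg, 85 mm, upright (z up); all alike. Origin: centre of its lower tip. Steel shank 14 mm across, z 0 to 44 (lowest 5 mm tapers to 9); collar 32 mm across, z 44 to 49; black cylindrical grip 24 mm across, z 49 to 85. Home in a loaded pocket, collar on the module's foot, the tip is 4 mm above the table; in the rack 6 mm.
- keypad: Fixed white keypad console 90 (x) x 190 (y) x 35 mm tall with a black face; origin at the centre of its underside. Three grey spring keys in a row along its y stand 11 mm out of it: round (y = +65 mm), square (y = +15), long bar (y = -52).
- key_round (a joint): Travel of the round key, 30 mm across: 0 out, 0.006 m fully down; vertical spring, 1.5 N to start, 5 N fully down; it counts as pressed past 0.004, and the other two must be up (below 0.002) then. It springs back.
- key_round_top (a point): Centre of the top face of the round key, 30 mm across, 46 mm above the table when out.
- key_square (a joint): Travel of the square key, 28 x 28 mm: 0 out, 0.006 m fully down; vertical spring, 1.5 N to start, 5 N fully down; it counts as pressed past 0.004, and the other two must be up (below 0.002) then. It springs back.
- key_square_top (a point): Centre of the top face of the square key, 28 x 28 mm, 46 mm above the table when out.
- key_bar (a joint): Travel of the long bar key, 26 (x) x 64 (y) mm: 0 out, 0.006 m fully down; vertical spring, 1.5 N to start, 5 N fully down; it counts as pressed past 0.004, and the other two must be up (below 0.002) then. It springs back.
- key_bar_top (a point): Centre of the top face of the long bar key, 26 (x) x 64 (y) mm, 46 mm above the table when out.
- objective: bystander: brass microscope objective standing on its wide end, 34 mm across, 58 mm tall. Leave it alone.
- slidebox: bystander: grey slide box 90 x 130 x 34 mm. Leave it alone.
- post: bystander: steel post 13 mm across, 75 mm tall, on a 44 mm foot. Leave it alone.
- driver: bystander: screwdriver lying on the table, about 180 mm long. Leave it alone.
- cleaner: bystander: bottle 48 mm across, 110 mm tall. Leave it alone.
- mouse: bystander: black computer mouse 100 x 60 x 30 mm. Leave it alone.
There are look-alikes about, which are no part of the job. Leave any purple look-alike of the module2 alone.

How it is judged:
By the outcome, as a careful person would: the job done as asked, in the order asked, and still so for the second after the job is handed in, with the robot touching nothing.
Of module0, module1, module2 only 2 to 3 are there at a start; the rules pass over those that are not, and their reading is None.
At some moment in a run one of module0, module1, module2 may be knocked a few centimetres aside while the robot is not near it.
It also fails if it takes over 210 s, if anything falls off the work surface, if the arm or the gripper's body presses on something with over 40 N, if the wrist force passes 120 N, or if a joint passes its speed limit or range.

### The arm

A 6-joint arm with a two-finger parallel gripper is mounted at the origin on the work surface. World frame = base frame: x ahead of the robot, y to its left, z up, the work surface at z = 0. Lengths are in m, angles in rad, forces in N, time in s.
With the tool pointing down it reaches from about 0.275 to 0.775 m from the base axis. Payload 14.6 kg.
Tool frame: the origin (TCP) lies at the centre of the arm's flange, where the gripper is bolted on; the fingertips stand 173 mm ahead of it and the grasp point (between the pads) lies 155 mm ahead of it; z points along the fingers, y is the line along which they close (so a half turn about z gives the same grasp; the last joint's range is limited). The gripper opens to 85 mm and grips with 20 to 120 N. Pads are 22 mm wide; open, the fingers measure 114 mm over their backs; the gripper's body (76 mm by 85 mm) begins 54 mm behind the grasp point. The pads swing forward as they close: fully open they stand 13 mm farther back than shut.
Start: joints at [1.031, 0.263, -0.048, 1.259, 0, 1.415], TCP at [0.197, 0.487, 0.405] pointing down, gripper open.
Joint ranges: [-2.65, 2.65], [-0.89, 1.7], [-1.18, 1.37], [-2.13, 2.11], [-1.35, 1.29], [-3.14, 3.14]. Speed limits (rad/s): [1.89, 1.89, 2.57, 2.79, 3.14, 3.14].

### API

Orientations are given as a unit quaternion [x, y, z, w].
In Python, from rig import ctrl, cams, job gives the robot as it stands. The module is installed in compiled form; this text tells all that it offers.
- The arm moves only by the tool step_arm, never from a script. Its argument "motion" is a list of rows, each a list of 5 numbers: the shift along the tool's x, y, z in cm, then the turn about the tool's z in degrees, then the closure in counts, from 0 (fully open) to 255 (shut). A call has 1 to 20 rows; each row shifts and turns the commanded pose from where the row before left it, along the tool's axes as they then stand; what a row does not reach is not made up. A row lasts 1/10 s, in which the tool goes at most 50 mm and 8.59 degrees, less where a joint would pass 70% of its speed; a pose out of reach is approached as far as the arm can. A call with a gripper value outside its range is refused whole. The fingers move at their own pace and stop on an object; "grip_force" is the grip in N (left out, the last holds). Time passes only in rows, so rows that do not move let the fingers close. It gives the time, the measured TCP pose, the force, the opening and the grip force at its end, in the units of the state.
- ctrl.observe(): the state, without advancing time (a new reading comes with each control period).
- cams.camera(name): name is "side" or "top" or "wrist"; returns a dict with "img" (384x512x3 uint8, red, green, blue), "depth" (384x512 float32, m along the optical axis (not along the pixel's ray), 0 where there is no reading), "fx", "fy", "cx", "cy" (pixels), "dist_coeffs" ([k1, k2, p1, p2, k3] as OpenCV has them; the pictures are not rectified), "position" and "attitude" of the camera in the world. Camera axes: x right, y down, z forward; pixel columns grow to the right and rows downward; lengths in m; the calibration is good to about 2 mm. A picture is of the moment at which its call begins.
- job.sign_off(): hands the job in; it is judged then, once.
The state is a dict: "time": time; "joint_positions": joint angles; "qvel": joint speeds; "tau": joint torques, N m; "ee_pos": TCP position; "eef_rot": TCP orientation; "ft_force": force on the tool from outside, world axes, zero at the start; "ft_torque": the same for the moment, N m; "grip_width": finger opening in m; "finger_force": force on a finger pad.
Only numpy, scipy, OpenCV 4.12 (cv2) and the standard library are available. Lean on these libraries where they do the work, as an engineer would, in place of code of your own. Each camera call takes 0.05 s, during which the arm holds its last target. There are 200 camera calls.

## Working session

There is one attempt and no reset: what is moved stays moved. The work goes in short steps, Python scripts to look and compute and a tool call to move; the robot and the scene stay as the last step left them, time stands still between calls to the robot, and variables do not carry over. Pictures are saved under pics/ and viewed, at most 14 in all, crops included, and the job is handed in when it is done.

Besides the shell and the picture viewer there is one more tool, called as name([rows], argument=value, ...), one row to a line, values as JSON. step_arm: Moves the arm, as the interface text tells. Its arguments: {"type":"object","properties":{"motion":{"type":"array","items":{"type":"array","items":{"type":"number"}}},"grip_force":{"type":"number"}},"required":["motion"]}

```bash
mkdir -p pics; cat > h.py <<'E'
import numpy as np, cv2, pickle
from scipy.spatial.transform import Rotation as R
from rig import ctrl, cams, job
def grab(n):
    c=cams.camera(n); pickle.dump(c,open(f'{n}.pkl','wb')); return c
def load(n): return pickle.load(open(f'{n}.pkl','rb'))
def save(c,name,crop=None,s=1):
    im=c['img'][:,:,::-1]
    if crop: im=im[crop[1]:crop[3],crop[0]:crop[2]]
    cv2.imwrite(f'pics/{name}.png',cv2.resize(im,None,fx=s,fy=s,interpolation=cv2.INTER_CUBIC))
def rot(c):
    a=np.array(c['attitude'],float); return a if a.shape==(3,3) else R.from_quat(a).as_matrix()
def ray(c,u,v):
    K=np.array([[c['fx'],0,c['cx']],[0,c['fy'],c['cy']],[0,0,1.]])
    p=cv2.undistortPoints(np.array([[[u,v]]],float),K,np.array(c['dist_coeffs'],float))[0,0]
    return np.array([p[0],p[1],1.])
def atz(c,u,v,z):
    d=rot(c)@ray(c,u,v); o=np.array(c['position']); return o+d*(z-o[2])/d[2]
def atd(c,u,v):
    return rot(c)@(ray(c,u,v)*c['depth'][int(round(v)),int(round(u))])+np.array(c['position'])
def cloud(c):
    K=np.array([[c['fx'],0,c['cx']],[0,c['fy'],c['cy']],[0,0,1.]])
    h,w=c['depth'].shape; uu,vv=np.meshgrid(np.arange(w),np.arange(h))
    p=cv2.undistortPoints(np.stack([uu,vv],-1).reshape(-1,1,2).astype(float),K,np.array(c['dist_coeffs'],float))[:,0]
    d=c['depth'].reshape(-1,1); P=np.hstack([p,np.ones((len(p),1))])*d
    return (P@rot(c).T+np.array(c['position'])).reshape(h,w,3)
E
python3 - <<'E'
from h import *
s=ctrl.observe(); print(s)
for n in('top','side'):
    c=grab(n); print(n,c['position'],c['attitude'],c['fx']); save(c,n+'0',s=1.56)
E
```

```text
{'time': 0.0, 'joint_positions': array([ 1.03071649e+00,  2.63506836e-01, -4.89558310e-02,  1.25940518e+00,
        1.89374474e-05,  1.41553001e+00]), 'qvel': array([ 0.00032131,  0.00030777,  0.00243011,  0.00016914, -0.0004811 ,
        0.00012192]), 'tau': array([ 3.70317372e-03, -6.37605214e+01,  3.84562933e+01,  1.37549415e-02,
        1.46847669e-04,  5.41854902e-06]), 'ee_pos': array([0.19701033, 0.48652145, 0.40422641]), 'eef_rot': array([ 1.91221773e-01,  9.81546711e-01, -5.00476613e-04, -1.91440905e-04]), 'ft_force': array([-0.77399044,  0.30380827, -0.51213269]), 'ft_torque': array([ 0.02218473,  0.00134875, -0.01954056]), 'finger_force': 0.0, 'grip_width': 0.08540864617571231}
top [ 0.44589385 -0.06834864  1.41552421] [ 0.70711872 -0.70575976  0.03037559 -0.031042  ] 445.5403035869819
side [ 0.37502858 -0.73379902  0.77394105] [ 0.9200538  -0.13486428  0.0446171  -0.36513277] 361.3393313122377
```

View pics/top0.png

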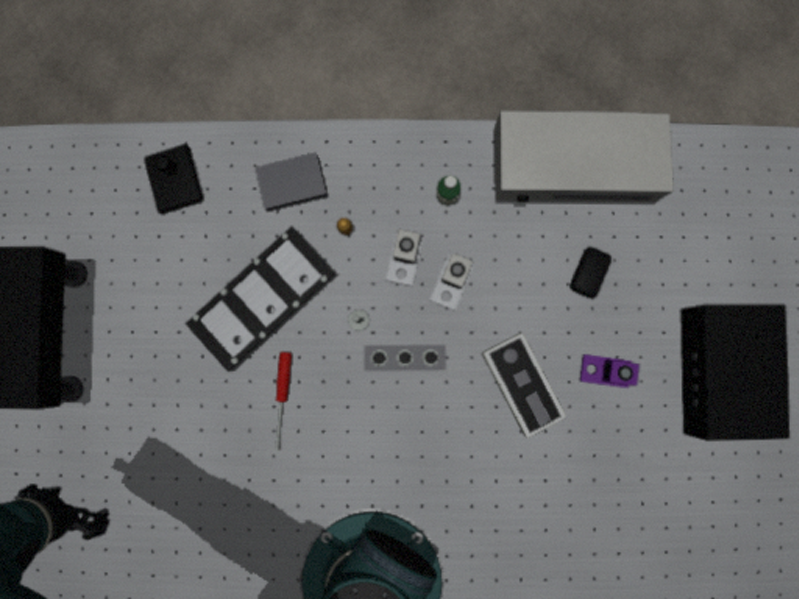

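View pics/side0.png

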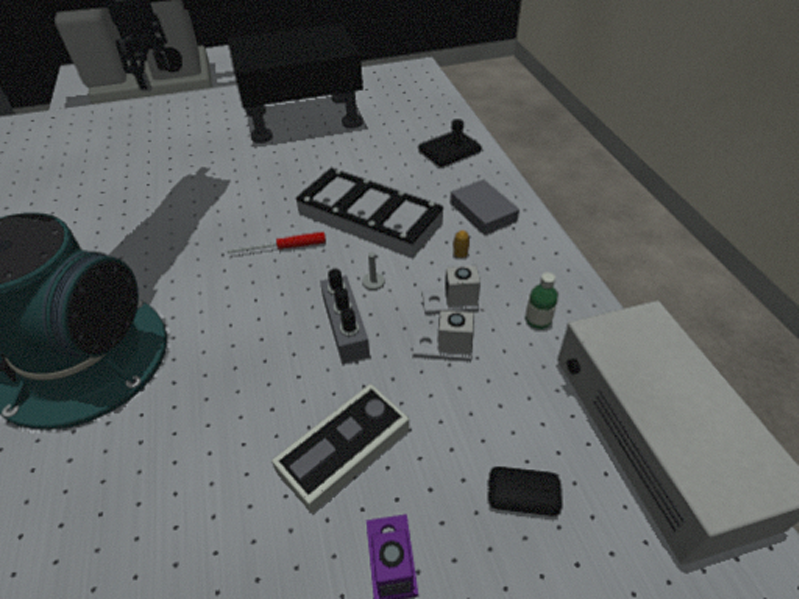

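The top view shows the dock at about (262,298), two white modules at (404,257) and (453,280), the rack at (405,357) with 3 pins, and the keypad at (524,385) with the bar at its lower right. The purple look-alike is at (610,371). Only two white modules are present, so one pin is spare. Next I measure from an enlarged crop plus depth.

```bash
python3 - <<'E'
from h import *
c=load('top'); save(c,'top_crop',(115,135,375,285),3)
P=cloud(c)
def rect(name,u0,v0,u1,v1,z0,z1):
    m=np.zeros(P.shape[:2],bool); m[v0:v1,u0:u1]=True
    m&=(P[...,2]>z0)&(P[...,2]<z1)&(c['depth']>0)
    n,l,st,_=cv2.connectedComponentsWithStats(m.astype(np.uint8)); 
    k=1+np.argmax(st[1:,4]); q=P[l==k]
    (cx,cy),(w,h),a=cv2.minAreaRect((q[:,:2]*1000).astype(np.float32))
    print(name,len(q),'c',round(cx,1),round(cy,1),'size',round(w,1),round(h,1),'ang',round(a,1),'z',np.median(q[:,2]).round(4))
rect('dock',115,140,218,240,.025,.06)
rect('rack',230,215,288,240,.03,.06)
rect('keypad',305,210,365,282,.02,.06)
rect('modA',245,143,272,185,.055,.09)
rect('modB',274,160,305,200,.055,.09)
rect('purple',368,222,412,250,.055,.09)
print(P[100,200],P[200,230])
E
```

```text
dock 3897 c 569.2 224.9 size 133.4 291.8 ang 43.1 z 0.0423
rack 678 c 451.0 -65.1 size 49.0 156.4 ang 0.1 z 0.0516
keypad 1830 c 397.1 -301.5 size 193.7 91.2 ang 27.5 z 0.037
modA 273 c 671.3 -67.8 size 43.8 56.8 ang 77.8 z 0.0736
modB 271 c 622.6 -167.3 size 43.5 57.6 ang 68.2 z 0.0741
purple 283 c 420.7 -490.2 size 57.3 44.3 ang 81.7 z 0.0732
[0.85925562 0.12509644 0.03740682] [0.54275823 0.02874384 0.00414606]
```

View pics/top_crop.png

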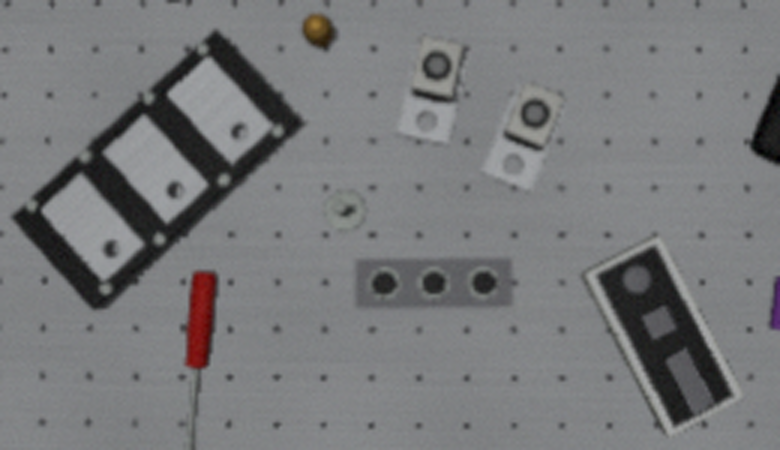

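```bash
cat >> h.py <<'E'
def plan(*wps):
    """wps: (x,y,z in mm of TCP, angle deg of tool y); prints turn about tool z then shift in turned tool frame"""
    s=ctrl.observe(); p=np.array(s['ee_pos'])*1000; M=R.from_quat(s['eef_rot']).as_matrix()
    a=np.degrees(np.arctan2(M[1,1],M[0,1])); print('t',round(s['time'],2),'pos',p.round(1),'a',a.round(2),'tilt',M[:2,2].round(4),'w',round(s['grip_width'],4),'F',np.round(s['ft_force'],1),'q1,6',np.degrees(s['joint_positions'][[0,5]]).round(0))
    for w in wps:
        t=(a-w[3]+180)%360-180; r=np.radians(w[3]); d=np.array(w[:3])-p
        print('turn %.2f  shift cm %.2f %.2f %.2f'%(t,(-np.sin(r)*d[0]+np.cos(r)*d[1])/10,(np.cos(r)*d[0]+np.sin(r)*d[1])/10,-d[2]/10)); p=np.array(w[:3],float); a=w[3]
E
python3 - <<'E'
from h import *
c=load('top')
for n,u,v,z in [('round',636,278,.046),('square',659,322,.046),('bar',690,380,.046),('pin+y',384,283,.091),('pin0',433,283,.091),('pin-y',484,283,.091),('post',345,207,.075),('b0',111,248,.036),('b1',175,189,.036),('b2',239,130,.036),('mAhole',426,121,.012),('mBhole',513,164,.012)]:
    print(n,(atz(c,u/3+115-.33,v/3+135-.33,z)*1000).round(0))
plan((450,150,400,27.5),(351,-325.5,260,27.5))
E
```

```text
round [ 456. -272.   46.]
square [ 411. -295.   46.]
bar [ 352. -326.   46.]
pin+y [451. -15.  91.]
pin0 [451. -64.  91.]
pin-y [ 451. -114.   91.]
post [527.  25.  75.]
b0 [486. 271.  36.]
b1 [547. 205.  36.]
b2 [609. 139.  36.]
mAhole [622. -56.  12.]
mBhole [ 576. -148.   12.]
t 0.1 pos [197.  486.5 404.3] a 67.95 tilt [-0.0005 -0.0008] w 0.085 F [ 0.5  0.1 -0.5] q1,6 [59. 81.]
turn 40.45  shift cm -41.53 6.90 0.43
turn 0.00  shift cm -37.61 -30.74 14.00
```

step_arm([
  [0,0,0,8.1,255],
  [0,0,0,8.1,255],
  [0,0,0,8.1,255],
  [0,0,0,8.1,255],
  [0,0,0,8.05,255],
  [-4.15,0.7,0,0,255],
  [-4.15,0.7,0,0,255],
  [-4.15,0.7,0,0,255],
  [-4.15,0.7,0,0,255],
  [-4.15,0.7,0,0,255],
  [-4.15,0.7,0,0,255],
  [-4.15,0.7,0,0,255],
  [-4.15,0.7,0,0,255],
  [-4.15,0.7,0,0,255],
  [-4.15,0.6,0,0,255],
])

```text
time: 1.6
ee_pos: [0.4507, 0.1487, 0.4046]
eef_rot: [0.519, 0.855, -0.0, -0.0]
ft_force: [0.7, 0.3, -0.3]
grip_width: -0.0001
finger_force: 0.0
```

step_arm([
  [-3.1,-2.6,1.1,0,255],
  [-3.1,-2.6,1.1,0,255],
  [-3.1,-2.6,1.1,0,255],
  [-3.1,-2.6,1.1,0,255],
  [-3.1,-2.6,1.1,0,255],
  [-3.1,-2.6,1.1,0,255],
  [-3.1,-2.6,1.1,0,255],
  [-3.1,-2.6,1.1,0,255],
  [-3.1,-2.6,1.1,0,255],
  [-3.1,-2.6,1.1,0,255],
  [-3.1,-2.6,1.1,0,255],
  [-3.1,-2.6,1.1,0,255],
  [0,0,0,0,255],
])

```text
time: 2.9
ee_pos: [0.344, -0.3273, 0.2713]
eef_rot: [0.52, 0.854, -0.0, -0.0]
ft_force: [0.7, -0.0, 0.3]
grip_width: 0.0
finger_force: 0.0
```

```bash
python3 - <<'E'
from h import *
plan((351,-325.5,230,27.5))
c=grab('wrist'); print(c['position'],c['attitude'],c['fx']); save(c,'w1',s=1.2)
E
```

```text
t 2.9 pos [ 344.  -327.3  271.3] a 27.29 tilt [-0.0009  0.0001] w 0.0 F [ 0.7 -0.   0.3] q1,6 [-53.   9.]
turn -0.21  shift cm -0.17 0.70 4.13
[ 0.31244453 -0.26323479  0.24068321] [0.96146317 0.23421521 0.03372681 0.13997967] 302.16368190214274
```

View pics/w1.png

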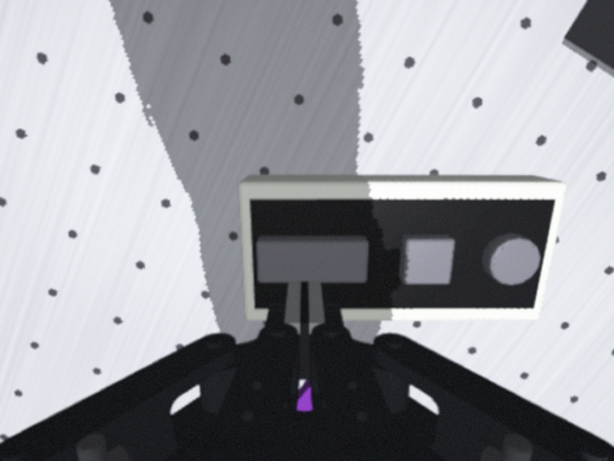

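The wrist view shows the bar key at (312,259), square at (428,260) and round at (514,260), with the closed fingers over the bar. I'll press the bar.

step_arm([
  [-0.17,0.7,2,0,255],
  [0,0,2.1,0,255],
  [0,0,0.8,0,255],
  [0,0,0.4,0,255],
  [0,0,0.4,0,255],
  [0,0,0.2,0,255],
  [0,0,0,0,255],
])

```text
time: 3.65
ee_pos: [0.352, -0.3218, 0.214]
eef_rot: [0.519, 0.855, 0.0, 0.0]
ft_force: [-0.0, 3.7, 4.1]
grip_width: 0.0001
finger_force: 2.2
```

step_arm([
  [0,0,0.2,0,255],
  [0,0,0,0,255],
  [0,0,0,0,255],
])

```text
time: 3.95
ee_pos: [0.352, -0.3219, 0.2131]
eef_rot: [0.519, 0.855, -0.0, 0.001]
ft_force: [-3.9, 8.0, 25.0]
grip_width: 0.0003
finger_force: 12.6
```

step_arm([
  [0,0,-1,0,255],
  [0,0,-2,0,255],
  [0,0,-5,0,200],
  [0,0,-5,0,100],
  [0,0,0,0,0],
  [0,0,0,0,0],
])

```text
time: 4.55
ee_pos: [0.3521, -0.3222, 0.3429]
eef_rot: [0.519, 0.855, -0.001, 0.001]
ft_force: [-0.1, 0.2, -0.9]
grip_width: 0.0579
finger_force: 0.0
```

```bash
python3 - <<'E'
from h import *
# module centres: housing -> (671.3,-67.8) ang 77.8 ; (622.6,-167.3) ang 68.2
plan((671.3,-67.8,340,77.8))
plan((622.6,-167.3,340,68.2))
E
```

```text
t 4.55 pos [ 352.1 -322.2  342.9] a 27.5 tilt [ 0.0016 -0.0025] w 0.0579 F [-0.1  0.2 -0.9] q1,6 [-52.  10.]
turn -50.30  shift cm -25.83 31.61 0.29
t 4.55 pos [ 352.1 -322.2  342.9] a 27.5 tilt [ 0.0016 -0.0025] w 0.0579 F [-0.1  0.2 -0.9] q1,6 [-52.  10.]
turn -40.70  shift cm -19.37 24.43 0.29
```

step_arm([
  [0,0,0,-8.2,0],
  [0,0,0,-8.2,0],
  [0,0,0,-8.1,0],
  [0,0,0,-8.1,0],
  [0,0,0,-8.1,0],
  [-2.4,3.05,0,0,0],
  [-2.4,3.05,0,0,0],
  [-2.4,3.05,0,0,0],
  [-2.4,3.05,0,0,0],
  [-2.4,3.05,0,0,0],
  [-2.4,3.05,0,0,0],
  [-2.4,3.05,0,0,0],
  [-2.5,3.05,0,0,0],
  [0,0,0,0,0],
  [0,0,0,0,0],
])

```text
time: 6.05
ee_pos: [0.622, -0.1666, 0.34]
eef_rot: [0.188, 0.982, 0.0, -0.001]
ft_force: [-1.1, -0.2, -0.5]
grip_width: 0.0852
finger_force: 0.0
```

```bash
cat >> h.py <<'E'
def mrect(c,name,box,z0,z1):
    P=cloud(c); u0,v0,u1,v1=box; m=np.zeros(P.shape[:2],bool); m[v0:v1,u0:u1]=True
    m&=(P[...,2]>z0)&(P[...,2]<z1)&(c['depth']>0)
    n,l,st,_=cv2.connectedComponentsWithStats(m.astype(np.uint8))
    for k in range(1,n):
        if st[k,4]<150: continue
        q=P[l==k]; (cx,cy),(w,h),a=cv2.minAreaRect((q[:,:2]*1000).astype(np.float32))
        print(name,len(q),'px',st[k,:4],'c',round(cx,1),round(cy,1),'size',round(w,1),round(h,1),'ang',round(a,1),'z',np.median(q[:,2]).round(4))
E
python3 - <<'E'
from h import *
plan((622.6,-167.3,200,68.2))
t=grab('top'); mrect(t,'top',(235,135,310,210),.055,.09)
c=grab('wrist'); save(c,'w2',s=1.2); mrect(c,'wrist',(0,0,512,384),.066,.082)
E
```

```text
t 6.05 pos [ 622.  -166.6  340. ] a 68.27 tilt [-0.0024  0.0007] w 0.0852 F [-1.1 -0.2 -0.5] q1,6 [-22.  -1.]
turn 0.07  shift cm -0.08 -0.04 14.00
top 274 px [252 147  18  21] c 671.6 -67.8 size 43.9 57.6 ang 77.9 z 0.0738
wrist 3436 px [226 161  54  66] c 621.2 -167.7 size 44.0 55.5 ang 67.7 z 0.0723
wrist 3379 px [355 169  56  70] c 669.8 -68.7 size 43.4 56.0 ang 77.8 z 0.0722
wrist 799 px [307 320  45  28] c 773.0 -150.1 size 42.6 18.3 ang 84.4 z 0.0741
```

View pics/w2.png

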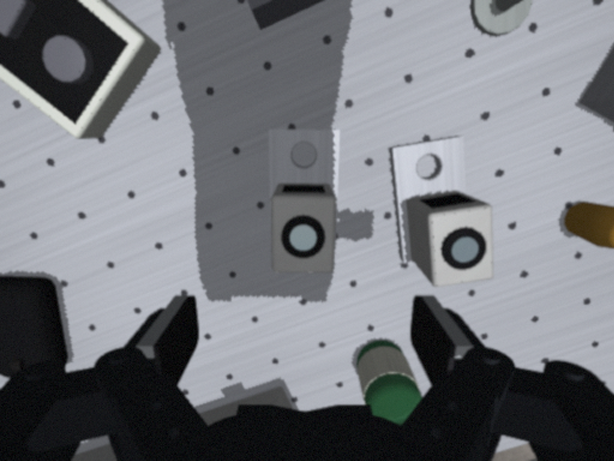

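The wrist view shows module B below the gripper at (303,230), with its bare end and hole at (303,155) further up. Module A is at (455,240). The wrist and top measurements agree, so I descend and grip B.

step_arm([
  [-0.05,-0.1,3,0.2,0],
  [0,0,3,0,0],
  [0,0,3,0,0],
  [0,0,2.5,0,0],
  [0,0,1.5,0,0],
  [0,0,1,0,0],
  [0,0,0,0,0],
  [0,0,0,0,120],
  [0,0,0,0,180],
  [0,0,0,0,220],
  [0,0,0,0,220],
  [0,0,0,0,220],
  [0,0,0,0,220],
  [0,0,0,0,220],
], grip_force=45)

```text
time: 7.55
ee_pos: [0.6221, -0.1683, 0.2026]
eef_rot: [0.191, 0.982, -0.0, 0.001]
ft_force: [-1.1, -0.7, 6.8]
grip_width: 0.0433
finger_force: 46.4
```

```bash
python3 - <<'E'
from h import *
plan((622.6,-167.3,200,68.2))
E
```

```text
t 7.55 pos [ 622.1 -168.3  202.6] a 68.0 tilt [ 0.0013 -0.0007] w 0.0433 F [-1.1 -0.7  6.8] q1,6 [-22.  -0.]
turn -0.20  shift cm -0.01 0.11 0.26
```

step_arm([
  [0,0,-1,0,220],
  [0,0,-3,0,220],
  [0,0,-4,0,220],
  [0,0,-4,0,220],
  [0,0,-4,0,220],
  [0,0,-2,0,220],
  [0,0,0,-8.1,220],
  [0,0,0,-8.1,220],
  [0,0,0,-8.1,220],
  [0,0,0,-8.1,220],
  [0,0,0,-8.1,220],
  [0,0,0,-8.1,220],
  [0,0,0,-8.1,220],
  [0,0,0,-8.1,220],
  [0,0,0,0,220],
])

```text
time: 9.05
ee_pos: [0.6217, -0.168, 0.3821]
eef_rot: [-0.366, 0.931, 0.0, -0.0]
ft_force: [-0.6, 0.4, -4.5]
grip_width: 0.0435
finger_force: 47.1
```

```bash
python3 - <<'E'
from h import *
plan((522,304,380,133.1))
E
```

```text
t 9.05 pos [ 621.7 -168.   382.1] a 132.94 tilt [-0.0002  0.0001] w 0.0435 F [-0.6  0.4 -4.5] q1,6 [-22. -65.]
turn -0.16  shift cm -24.97 41.28 0.21
```

step_arm([
  [-2.08,3.44,0,-0.16,220],
  [-2.08,3.44,0,0,220],
  [-2.08,3.44,0,0,220],
  [-2.08,3.44,0,0,220],
  [-2.08,3.44,0,0,220],
  [-2.08,3.44,0,0,220],
  [-2.08,3.44,0,0,220],
  [-2.08,3.44,0,0,220],
  [-2.08,3.44,0,0,220],
  [-2.08,3.44,0,0,220],
  [-2.08,3.44,0,0,220],
  [-2.08,3.44,0,0,220],
  [0,0,0,0,220],
  [0,0,0,0,220],
  [0,0,0,0,220],
])

```text
time: 10.55
ee_pos: [0.5234, 0.3035, 0.3818]
eef_rot: [-0.365, 0.931, -0.0, -0.0]
ft_force: [0.2, 0.1, -3.9]
grip_width: 0.0433
finger_force: 48.2
```

```bash
python3 - <<'E'
from h import *
plan((522.3,304.3,300,133.1))
c=grab('wrist'); save(c,'w3',s=1.5)
mrect(c,'frame',(0,0,512,384),.042,.056)
mrect(c,'foot?',(0,0,512,384),.10,.40)
E
```

```text
t 10.55 pos [523.4 303.5 381.8] a 132.82 tilt [-0.0001 -0.0003] w 0.0433 F [ 0.2  0.1 -3.9] q1,6 [ 22. -20.]
turn -0.28  shift cm 0.02 0.13 8.18
frame 13182 px [ 12  89 302 128] c 568.6 223.1 size 129.7 291.3 ang 43.0 z 0.0463
foot? 61090 px [  0 106 512 278] c 472.8 415.0 size 110.2 365.2 ang 15.0 z 0.2649
```

View pics/w3.png

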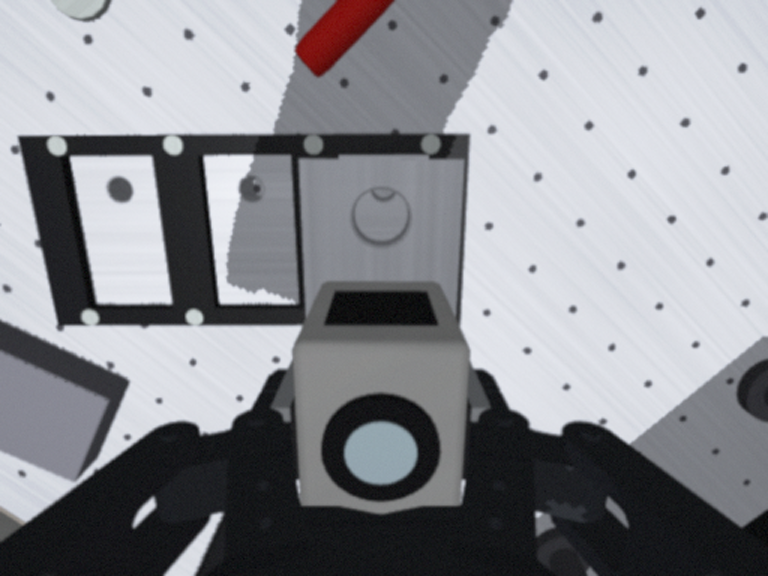

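```bash
python3 - <<'E'
from h import *
c=load('wrist')
for n,u,v,z in [('b2hole',120,189,.036),('b1hole',252,188,.036)]: print(n,(atz(c,u/1.5-.17,v/1.5-.17,z)*1000).round(1))
print('exp b2',np.array([568.6,223.1])-30*np.array([.731,.682])-90*np.array([-.682,.731]),'b1',np.array([568.6,223.1])-30*np.array([.731,.682]))
P=cloud(c)
q=P[130:175,205:300].reshape(-1,3); q=q[(q[:,2]>.12)]; print('foot z',np.median(q[:,2]),q.shape)
zf=float(np.median(q[:,2]))
for n,u,v,z in [('held hole',381,214,zf),('footL',300,160,zf),('footR',465,158,zf)]: print(n,(atz(c,u/1.5-.17,v/1.5-.17,z)*1000).round(1))
m=(np.abs(P[...,2]-zf)<.006).astype(np.uint8); m[:, :]*=1
q=P[(m>0)]; print(len(q)); r=cv2.minAreaRect((q[:,:2]*1000).astype(np.float32)); print(r)
E
```

```text
b2hole [607.5 137.1  36. ]
b1hole [545.6 202.9  36. ]
exp b2 [608.05 136.85] b1 [546.67 202.64]
foot z 0.19125608757847806 (3392, 3)
held hole [485.5 266.7 191.3]
footL [490.9 234.2 191.3]
footR [452.4 274.7 191.3]
7915
((492.6476135253906, 273.22491455078125), (56.099327087402344, 56.26604461669922), 42.867103576660156)
```

step_arm([
  [0.04,0.16,3,-0.2,220],
  [0,0,4,0,220],
  [0,0,3.5,0,220],
  [0,0,1.5,0,220],
  [0,0,0.8,0,220],
  [0,0,0,0,220],
  [0,0,0,0,220],
])

```text
time: 11.3
ee_pos: [0.5224, 0.3047, 0.2547]
eef_rot: [-0.367, 0.93, 0.0, 0.001]
ft_force: [-0.3, -0.5, -3.6]
grip_width: 0.0436
finger_force: 48.0
```

```bash
python3 - <<'E'
from h import *
plan((522.3,304.3,238.6,133.05))
c=grab('wrist'); save(c,'w4',(20,60,400,270),2)
E
```

```text
t 11.3 pos [522.4 304.7 254.7] a 133.11 tilt [0.0013 0.0005] w 0.0436 F [-0.3 -0.5 -3.6] q1,6 [ 23. -21.]
turn 0.06  shift cm 0.03 -0.02 1.61
```

View pics/w4.png

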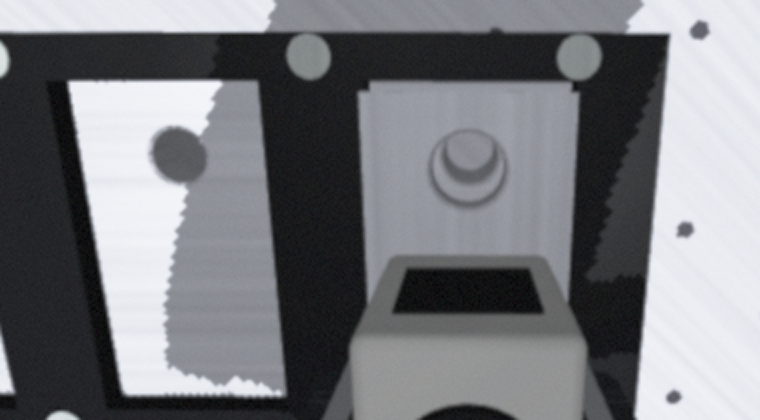

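The foot is centred over pocket 0: its edges are at 358 and 578, and the pocket sliver runs from 368 to 572. I'll lower it.

step_arm([
  [0,0,0.5,0,220],
  [0,0,0.5,0,220],
  [0,0,0.3,0,220],
  [0,0,0.3,0,220],
  [0,0,0.1,0,220],
  [0,0,0,0,220],
])

```text
time: 11.95
ee_pos: [0.5216, 0.3048, 0.2385]
eef_rot: [-0.368, 0.93, -0.0, 0.001]
ft_force: [-9.9, -5.2, 26.2]
grip_width: 0.0436
finger_force: 51.4
```

step_arm([
  [0,0,-0.1,0,220],
  [0,0,0,0,100],
  [0,0,0,0,60],
  [0,0,0,0,50],
  [0,0,0,0,50],
  [0,0,-3,0,50],
  [0,0,-5,0,30],
  [0,0,-5,0,0],
  [0,0,0,0,0],
])

```text
time: 12.85
ee_pos: [0.5227, 0.3053, 0.374]
eef_rot: [-0.368, 0.93, 0.0, 0.005]
ft_force: [1.0, -1.0, -0.2]
grip_width: 0.0854
finger_force: 0.0
```

```bash
python3 - <<'E'
from h import *
plan((671.3,-67.8,340,77.8))
c=grab('wrist'); save(c,'w5',(20,60,400,330),2)
mrect(c,'housing',(0,0,512,384),.098,.118)
P=cloud(c)
q=P[(abs(P[...,2]-.048)<.004)]; print(np.median(q[:,2]))
t=grab('top'); mrect(t,'top',(235,135,310,210),.055,.09); mrect(t,'top',(115,135,218,240),.095,.12)
E
```

```text
t 12.85 pos [522.7 305.3 374. ] a 133.17 tilt [0.0084 0.0035] w 0.0854 F [ 1.  -1.  -0.2] q1,6 [ 23. -21.]
turn 55.37  shift cm -22.41 -33.33 3.40
housing 3590 px [228 155  55  68] c 521.5 302.7 size 56.2 44.1 ang 43.0 z 0.1083
0.04634852852147836
top 274 px [252 147  18  21] c 671.9 -67.9 size 43.8 57.3 ang 77.8 z 0.0733
top 298 px [124 193  23  23] c 522.5 303.6 size 57.2 45.5 ang 42.0 z 0.1094
```

View pics/w5.png

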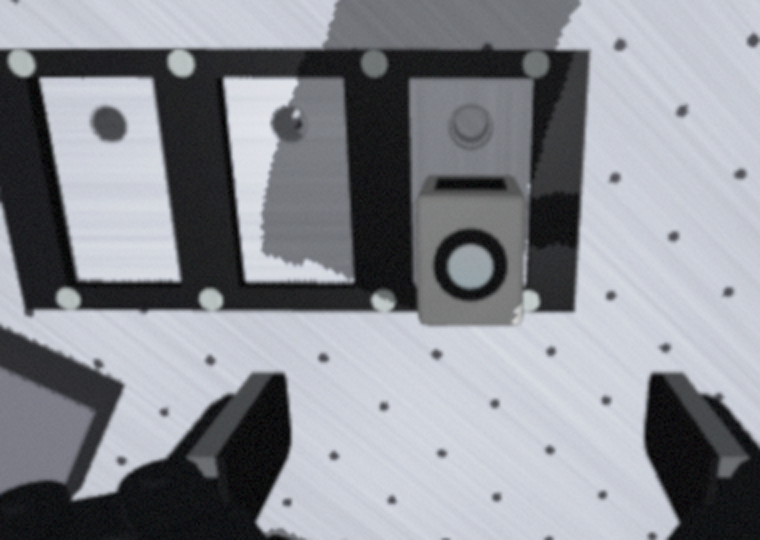

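Module B is seated: its housing top is at 108 mm and the holes are concentric at (470,126). Now module A, unmoved at (671.6,-67.9).

step_arm([
  [0,0,0,7.9,0],
  [0,0,0,7.9,0],
  [0,0,0,7.9,0],
  [0,0,0,7.9,0],
  [0,0,0,7.9,0],
  [0,0,0,7.9,0],
  [0,0,0,8,0],
  [-2.24,-3.33,0.3,0,0],
  [-2.24,-3.33,0.3,0,0],
  [-2.24,-3.33,0.3,0,0],
  [-2.24,-3.33,0.3,0,0],
  [-2.24,-3.33,0.3,0,0],
  [-2.24,-3.33,0.3,0,0],
  [-2.24,-3.33,0.3,0,0],
  [-2.24,-3.33,0.3,0,0],
  [-2.24,-3.33,0.3,0,0],
  [-2.24,-3.33,0.3,0,0],
  [0,0,0,0,0],
  [0,0,0,0,0],
])

```text
time: 14.85
ee_pos: [0.6701, -0.0687, 0.3357]
eef_rot: [0.107, 0.994, 0.0, -0.001]
ft_force: [-0.0, 1.2, -0.6]
grip_width: 0.0853
finger_force: 0.0
```

```bash
python3 - <<'E'
from h import *
plan((671,-68.2,200,77.8))
c=grab('wrist'); mrect(c,'wrist',(0,0,512,384),.066,.082)
E
```

```text
t 14.85 pos [670.1 -68.7 335.7] a 77.68 tilt [-0.0029  0.0008] w 0.0853 F [-0.   1.2 -0.6] q1,6 [-13.  -0.]
turn -0.12  shift cm -0.08 0.06 13.57
wrist 3538 px [226 162  56  67] c 670.0 -68.2 size 43.9 55.7 ang 77.9 z 0.0723
wrist 992 px [168 308  50  37] c 779.3 -151.4 size 46.6 30.3 ang 80.0 z 0.074
```

step_arm([
  [-0.05,0.05,3,-0.1,0],
  [0,0,3,0,0],
  [0,0,3,0,0],
  [0,0,2.3,0,0],
  [0,0,1.3,0,0],
  [0,0,0.8,0,0],
  [0,0,0,0,0],
  [0,0,0,0,120],
  [0,0,0,0,180],
  [0,0,0,0,220],
  [0,0,0,0,220],
  [0,0,0,0,220],
  [0,0,0,0,220],
  [0,0,0,0,220],
])

```text
time: 16.3
ee_pos: [0.6711, -0.0677, 0.2046]
eef_rot: [0.106, 0.994, -0.0, 0.001]
ft_force: [-0.5, 0.7, 6.4]
grip_width: 0.0436
finger_force: 47.2
```

step_arm([
  [0,0,-1,0,220],
  [0,0,-3,0,220],
  [0,0,-4,0,220],
  [0,0,-4,0,220],
  [0,0,-4,0,220],
  [0,0,-2,0,220],
  [0,0,0,-7.9,220],
  [0,0,0,-7.9,220],
  [0,0,0,-7.9,220],
  [0,0,0,-7.9,220],
  [0,0,0,-7.9,220],
  [0,0,0,-7.9,220],
  [0,0,0,-7.9,220],
  [0,0,0,0,220],
])

```text
time: 17.7
ee_pos: [0.6706, -0.0676, 0.384]
eef_rot: [-0.369, 0.929, 0.0, -0.0]
ft_force: [-0.5, 0.5, -3.2]
grip_width: 0.0433
finger_force: 46.9
```

```bash
python3 - <<'E'
from h import *
# bay0 placed at TCP (522.3,304.6); bay1 is +90*(.682,-.731)
plan((522.3+61.4,304.6-65.8,382,133.1))
E
```

```text
t 17.7 pos [670.6 -67.6 384. ] a 133.29 tilt [-0.0003  0.0001] w 0.0433 F [-0.5  0.5 -3.2] q1,6 [-13. -56.]
turn 0.19  shift cm -14.59 28.31 0.20
```

step_arm([
  [-1.82,3.54,0,0.2,220],
  [-1.82,3.54,0,0,220],
  [-1.82,3.54,0,0,220],
  [-1.82,3.54,0,0,220],
  [-1.82,3.54,0,0,220],
  [-1.82,3.54,0,0,220],
  [-1.82,3.54,0,0,220],
  [-1.82,3.54,0,0,220],
  [0,0,0,0,220],
  [0,0,0,0,220],
  [0,0,4,0,220],
  [0,0,3.5,0,220],
  [0,0,0,0,220],
  [0,0,0,0,220],
])

```text
time: 19.1
ee_pos: [0.5846, 0.2381, 0.3095]
eef_rot: [-0.365, 0.931, -0.0, -0.0]
ft_force: [0.6, 0.8, -2.6]
grip_width: 0.0434
finger_force: 48.1
```

```bash
python3 - <<'E'
from h import *
plan((522.3+61.4,304.6-65.8,240.6,133.1))
c=grab('wrist'); P=cloud(c)
mrect(c,'frame',(0,0,512,384),.042,.056)
fz=ctrl.observe()['ee_pos'][2]-.2046+.012
mrect(c,'foot',(0,0,512,384),fz-.005,fz+.005)
save(c,'w6',(20,60,400,330),2)
E
```

```text
t 19.1 pos [584.6 238.1 309.5] a 132.83 tilt [-0.0004 -0.0002] w 0.0434 F [ 0.6  0.8 -2.6] q1,6 [ 15. -28.]
turn -0.27  shift cm 0.01 0.11 6.89
frame 27575 px [ 57  84 398 163] c 568.6 223.4 size 130.3 291.9 ang 42.9 z 0.0464
foot 7673 px [199 107 109 102] c 554.0 207.6 size 55.1 56.5 ang 42.9 z 0.1171
```

View pics/w6.png

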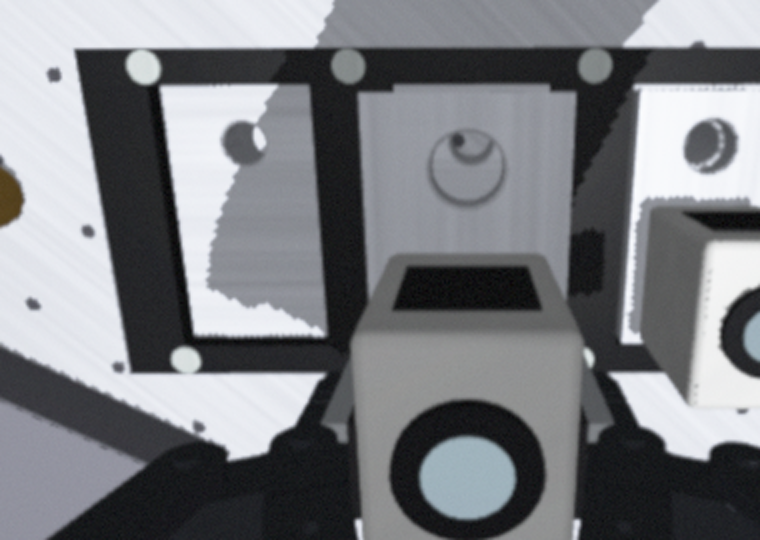

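The foot is centred over pocket 1, with the foot hole at (467,168) above the dock hole. I'll apply a small y correction and lower it.

step_arm([
  [0.03,0.13,2,-0.2,220],
  [0,0,2,0,220],
  [0,0,1.2,0,220],
  [0,0,0.5,0,220],
  [0,0,0.5,0,220],
  [0,0,0.3,0,220],
  [0,0,0.3,0,220],
  [0,0,0.1,0,220],
  [0,0,0,0,220],
])

```text
time: 20.05
ee_pos: [0.5833, 0.2396, 0.2406]
eef_rot: [-0.368, 0.93, -0.0, 0.001]
ft_force: [-2.2, -0.3, 3.3]
grip_width: 0.0432
finger_force: 49.0
```

step_arm([
  [0,0,0,0,100],
  [0,0,0,0,60],
  [0,0,0,0,50],
  [0,0,0,0,50],
  [0,0,-3,0,50],
  [0,0,-4,0,30],
  [0,0,-4,0,0],
  [0,0,0,0,0],
])

```text
time: 20.85
ee_pos: [0.5839, 0.2399, 0.3549]
eef_rot: [-0.368, 0.93, -0.0, 0.004]
ft_force: [0.1, 0.4, -0.1]
grip_width: 0.0856
finger_force: 0.0
```

```bash
python3 - <<'E'
from h import *
c=grab('wrist'); mrect(c,'housing',(0,0,512,384),.098,.118)
plan((450.5,-15.5,345,133.1))
E
```

```text
housing 4137 px [225 160  60  73] c 582.9 237.3 size 55.4 44.0 ang 43.4 z 0.1083
housing 4305 px [340 160  67  73] c 521.7 302.2 size 56.0 43.5 ang 43.0 z 0.1081
t 20.9 pos [583.6 239.7 352.1] a 133.16 tilt [0.0045 0.0012] w 0.0854 F [ 1.  -0.2 -0.9] q1,6 [ 15. -28.]
turn 0.06  shift cm 27.16 -9.54 0.71
```

step_arm([
  [3.4,-1.19,0,0,0],
  [3.4,-1.19,0,0,0],
  [3.4,-1.19,0,0,0],
  [3.4,-1.19,0,0,0],
  [3.4,-1.19,0,0,0],
  [3.4,-1.19,0,0,0],
  [3.4,-1.19,0,0,0],
  [3.36,-1.21,0.5,0,0],
  [0,0,0,0,0],
  [0,0,0,0,0],
])

```text
time: 21.9
ee_pos: [0.45, -0.0161, 0.344]
eef_rot: [-0.367, 0.93, 0.0, -0.0]
ft_force: [0.0, -0.8, 0.4]
grip_width: 0.0853
finger_force: 0.0
```

```bash
python3 - <<'E'
from h import *
plan((450.5,-15.5,235,133.1))
c=grab('wrist'); mrect(c,'pins',(0,0,512,384),.085,.097); mrect(c,'rack',(0,0,512,384),.045,.054)
save(c,'w7',(100,60,480,330),2)
E
```

```text
t 21.9 pos [450.  -16.1 344. ] a 133.07 tilt [-0.001   0.0004] w 0.0853 F [ 0.  -0.8  0.4] q1,6 [-12. -56.]
turn -0.03  shift cm -0.08 0.01 10.90
pins 926 px [136  95  35  35] c 451.3 -115.3 size 23.2 23.0 ang 84.7 z 0.0911
pins 799 px [190 142  33  32] c 450.1 -65.8 size 23.0 23.1 ang 87.7 z 0.0909
pins 720 px [241 186  30  30] c 449.6 -15.9 size 23.4 22.6 ang 44.0 z 0.091
rack 6618 px [121  62 177 166] c 450.6 -65.9 size 50.7 160.4 ang 1.1 z 0.0502
rack 411 px [410 363  38  21] c 472.3 279.2 size 30.4 44.2 ang 35.4 z 0.0478
```

View pics/w7.png

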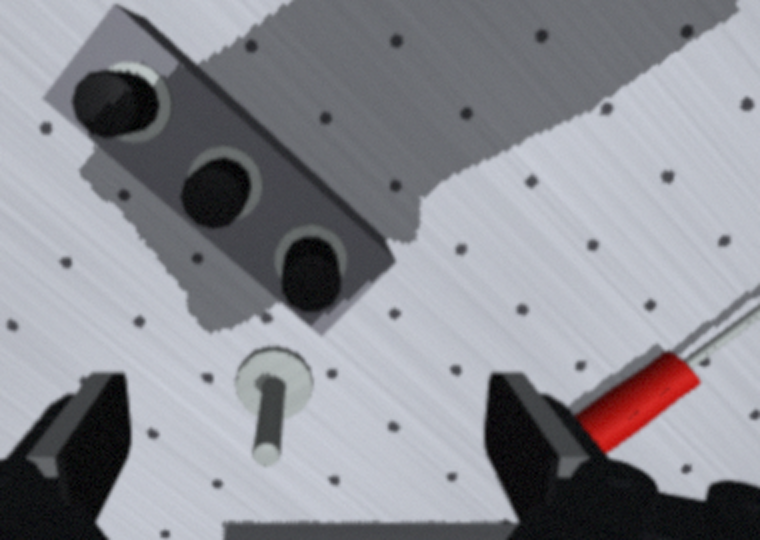

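The wrist view shows three pins in the rack at (310,272), (215,190) and (110,103); the standing post at (270,400) stays untouched. I'll grip the +y pin at (310,272).

step_arm([
  [-0.04,0,3,0,0],
  [0,0,3,0,0],
  [0,0,2.5,0,0],
  [0,0,1.4,0,0],
  [0,0,1,0,0],
  [0,0,0,0,0],
  [0,0,0,0,150],
  [0,0,0,0,200],
  [0,0,0,0,255],
  [0,0,0,0,255],
  [0,0,0,0,255],
  [0,0,0,0,255],
  [0,0,0,0,255],
])

```text
time: 23.25
ee_pos: [0.4506, -0.0155, 0.2362]
eef_rot: [-0.368, 0.93, -0.0, 0.0]
ft_force: [-2.1, 1.4, 6.9]
grip_width: 0.0226
finger_force: 43.7
```

```bash
python3 - <<'E'
from h import *
plan((450.5,-15.5,365,133.1),(546.8,204.1,365,133.1))
E
```

```text
t 23.25 pos [450.6 -15.5 236.2] a 133.16 tilt [0.0007 0.0001] w 0.0226 F [-2.1  1.4  6.9] q1,6 [-12. -56.]
turn 0.06  shift cm 0.01 0.01 -12.88
turn 0.00  shift cm -22.04 9.45 -0.00
```

step_arm([
  [0,0,-1,0,255],
  [0,0,-3,0,255],
  [0,0,-4,0,255],
  [0,0,-4,0,255],
  [0,0,-0.9,0,255],
  [-3.67,1.575,0,0,255],
  [-3.67,1.575,0,0,255],
  [-3.67,1.575,0,0,255],
  [-3.67,1.575,0,0,255],
  [-3.67,1.575,0,0,255],
  [-3.67,1.575,0,0,255],
  [0,0,0,0,255],
  [0,0,2.5,0,255],
  [0,0,2.5,0,255],
  [0,0,1.5,0,255],
  [0,0,0,0,255],
  [0,0,0,0,255],
])

```text
time: 24.95
ee_pos: [0.5465, 0.2037, 0.3002]
eef_rot: [-0.368, 0.93, -0.0, -0.0]
ft_force: [0.2, 0.4, -0.6]
grip_width: 0.0226
finger_force: 44.3
```

```bash
python3 - <<'E'
from h import *
plan((546.8,204.1,234.2,133.1))
c=grab('wrist'); save(c,'w8',(150,60,370,240),3.5)
E
```

```text
t 24.95 pos [546.5 203.7 300.2] a 133.15 tilt [-0.0002 -0.0002] w 0.0226 F [ 0.2  0.4 -0.6] q1,6 [ 12. -31.]
turn 0.05  shift cm -0.05 0.01 6.60
```

View pics/w8.png

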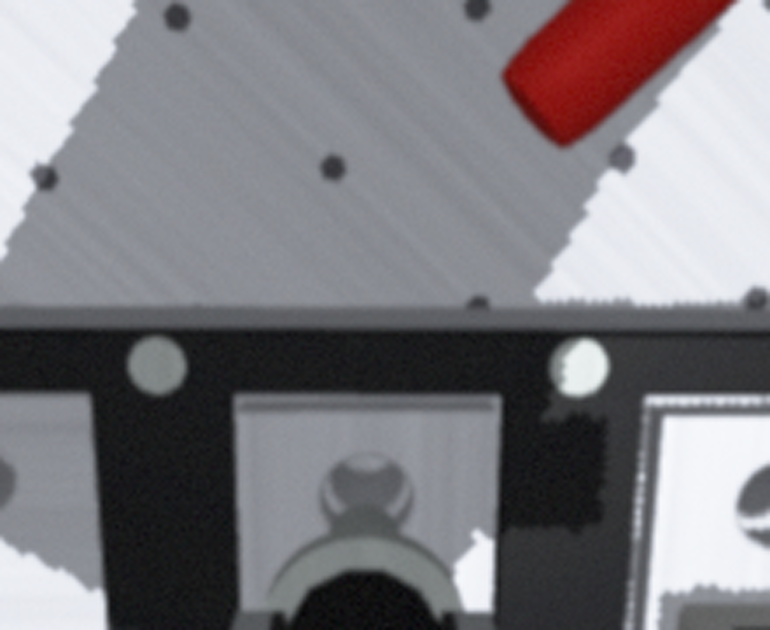

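```bash
python3 - <<'E'
from h import *
c=load('wrist'); tx=np.array([-.731,-.682]); ty=np.array([-.682,.731]); T=np.array([546.5,203.7])
for n,u,v,z in [('foot hole',367,497,.048),('foothole L',320,497,.048),('foothole R',414,497,.048),('dock hole L',331,490,.036),('dock hole R',402,490,.036),('hole top',367,453,.048),('collarL',266,605,.119),('collarR',463,605,.119),('tipL',331,525,.075),('tipR',399,525,.075),('pocket edge top',367,395,.046),('foot edge',367,409,.048),('pocketL',236,420,.046),('pocketR',500,420,.046)]:
    p=atz(c,150+u/3.5-.36,60+v/3.5-.36,z)[:2]*1000; d=p-T; print(n,p.round(1),'tool x,y mm',round(d@tx,1),round(d@ty,1))
E
```

```text
foot hole [546.6 203.1] tool x,y mm 0.4 -0.5
foothole L [553.7 195.5] tool x,y mm 0.3 -10.9
foothole R [539.5 210.6] tool x,y mm 0.4 9.8
dock hole L [553.8 198.5] tool x,y mm -1.8 -8.8
dock hole R [542.6 210.5] tool x,y mm -1.8 7.6
hole top [539.3 196.2] tool x,y mm 10.4 -0.6
collarL [553.6 188. ] tool x,y mm 5.6 -16.3
collarR [532.7 210.1] tool x,y mm 5.7 14.0
tipL [549.3 195.9] tool x,y mm 3.3 -7.6
tipR [540.2 205.5] tool x,y mm 3.3 5.6
pocket edge top [530.2 187.7] tool x,y mm 22.8 -0.6
foot edge [532.2 189.5] tool x,y mm 20.2 -0.6
pocketL [553.8 170.7] tool x,y mm 17.2 -29.0
pocketR [514.5 212.5] tool x,y mm 17.4 28.3
```

Measured: the pin axis is within 0.6 mm of the foot hole at (367,497). I'll correct y by 0.5 mm and insert.

step_arm([
  [0,0.05,1.5,0,255],
  [0,0,0.8,0,255],
  [0,0,0.8,0,255],
  [0,0,0.8,0,255],
  [0,0,0.8,0,255],
  [0,0,0.8,0,255],
  [0,0,0.6,0,255],
  [0,0,0.3,0,255],
  [0,0,0.2,0,255],
  [0,0,0,0,255],
])

```text
time: 26.0
ee_pos: [0.5461, 0.2044, 0.2342]
eef_rot: [-0.368, 0.93, -0.0, 0.0]
ft_force: [-3.3, -1.2, 4.2]
grip_width: 0.0229
finger_force: 44.8
```

step_arm([
  [0,0,0.1,0,255],
  [0,0,0,0,255],
])

```text
time: 26.2
ee_pos: [0.5461, 0.2044, 0.2341]
eef_rot: [-0.368, 0.93, -0.0, 0.001]
ft_force: [-8.2, -1.5, 19.2]
grip_width: 0.0226
finger_force: 46.4
```

step_arm([
  [0,0,0,0,180],
  [0,0,0,0,130],
  [0,0,0,0,130],
  [0,0,0,0,130],
  [0,0,-2,0,130],
  [0,0,-4,0,100],
  [0,0,-5,0,0],
  [0,0,0,0,0],
  [0,0,0,0,0],
])

```text
time: 27.1
ee_pos: [0.5464, 0.2045, 0.3434]
eef_rot: [-0.368, 0.93, -0.0, 0.001]
ft_force: [0.8, -0.2, -0.5]
grip_width: 0.0852
finger_force: 0.0
```

```bash
python3 - <<'E'
from h import *
plan((450.5,-65.5,344,133.1))
c=grab('wrist'); mrect(c,'pin',(0,0,512,384),.08,.096); mrect(c,'housing',(0,0,512,384),.1,.118)
E
```

```text
t 27.1 pos [546.4 204.5 343.4] a 133.16 tilt [0.0019 0.0004] w 0.0852 F [ 0.8 -0.2 -0.5] q1,6 [ 13. -31.]
turn 0.06  shift cm 25.45 -13.16 -0.06
pin 728 px [240 182  29  31] c 546.1 202.6 size 22.7 22.2 ang 45.3 z 0.0889
pin 417 px [227 221  55  10] c 563.0 218.8 size 3.9 43.5 ang 42.7 z 0.0885
pin 776 px [334 223  64  68] c 522.4 288.1 size 68.3 33.4 ang 4.3 z 0.0885
housing 3823 px [225 232  59  68] c 582.6 237.1 size 55.8 44.1 ang 43.3 z 0.1083
housing 1417 px [345 233  60  49] c 514.5 297.6 size 36.9 43.7 ang 42.2 z 0.1078
```

The first pin is home, with its top at 88.9 mm against an expected 89. Next is the middle pin.

step_arm([
  [3.63,-1.88,0,0,0],
  [3.63,-1.88,0,0,0],
  [3.63,-1.88,0,0,0],
  [3.63,-1.88,0,0,0],
  [3.63,-1.88,0,0,0],
  [3.63,-1.88,0,0,0],
  [3.63,-1.88,0,0,0],
  [0,0,0,0,0],
  [0,0,0,0,0],
])

```text
time: 28.05
ee_pos: [0.4504, -0.0659, 0.3417]
eef_rot: [-0.367, 0.93, 0.001, -0.001]
ft_force: [0.2, 0.2, 1.1]
grip_width: 0.0853
finger_force: 0.0
```

```bash
python3 - <<'E'
from h import *
plan((450.6,-65.5,236,133.1))
c=grab('wrist'); mrect(c,'pin',(0,0,512,384),.08,.096)
E
```

```text
t 28.05 pos [450.4 -65.9 341.7] a 133.04 tilt [-0.0018  0.0008] w 0.0853 F [0.2 0.2 1.1] q1,6 [-19. -62.]
turn -0.06  shift cm -0.04 0.02 10.57
pin 840 px [189 142  34  33] c 450.7 -116.0 size 23.0 23.1 ang 52.6 z 0.0909
pin 772 px [240 185  31  32] c 449.8 -66.1 size 23.1 22.5 ang 87.0 z 0.0909
```

step_arm([
  [-0.03,0,3,0,0],
  [0,0,3,0,0],
  [0,0,2.5,0,0],
  [0,0,1.2,0,0],
  [0,0,0.9,0,0],
  [0,0,0,0,0],
  [0,0,0,0,150],
  [0,0,0,0,200],
  [0,0,0,0,255],
  [0,0,0,0,255],
  [0,0,0,0,255],
  [0,0,0,0,255],
  [0,0,0,0,255],
])

```text
time: 29.4
ee_pos: [0.4512, -0.0652, 0.2372]
eef_rot: [-0.368, 0.93, -0.0, 0.0]
ft_force: [-1.7, 1.4, 6.5]
grip_width: 0.0228
finger_force: 43.7
```

```bash
python3 - <<'E'
from h import *
plan((450.5,-65.5,365,133.1),(546.3-61.4,204.5+65.8,365,133.1))
E
```

```text
t 29.4 pos [451.2 -65.2 237.2] a 133.16 tilt [ 0.0008 -0.0002] w 0.0228 F [-1.7  1.4  6.5] q1,6 [-18. -62.]
turn 0.06  shift cm 0.07 0.03 -12.78
turn 0.00  shift cm -25.46 22.17 -0.00
```

step_arm([
  [0,0,-1,0,255],
  [0,0,-3,0,255],
  [0,0,-4,0,255],
  [0,0,-4,0,255],
  [0,0,-0.9,0,255],
  [-3.19,2.77,0,0,255],
  [-3.19,2.77,0,0,255],
  [-3.19,2.77,0,0,255],
  [-3.19,2.77,0,0,255],
  [-3.19,2.77,0,0,255],
  [-3.19,2.77,0,0,255],
  [-3.19,2.77,0,0,255],
  [-3.19,2.77,0,0,255],
  [0,0,0,0,255],
  [0,0,2.5,0,255],
  [0,0,2.5,0,255],
  [0,0,1.5,0,255],
  [0,0,0,0,255],
  [0,0,0,0,255],
])

```text
time: 31.3
ee_pos: [0.4857, 0.2707, 0.3011]
eef_rot: [-0.368, 0.93, -0.0, -0.0]
ft_force: [0.9, 0.7, -0.0]
grip_width: 0.023
finger_force: 44.4
```

```bash
python3 - <<'E'
from h import *
plan((546.3-61.4,204.5+65.8,235.2,133.1))
c=grab('wrist'); save(c,'w9',(150,60,370,240),3.5)
E
```

```text
t 31.3 pos [485.7 270.7 301.1] a 133.14 tilt [-0.0003 -0.0002] w 0.023 F [ 0.9  0.7 -0. ] q1,6 [ 21. -22.]
turn 0.04  shift cm 0.08 0.03 6.59
```

View pics/w9.png

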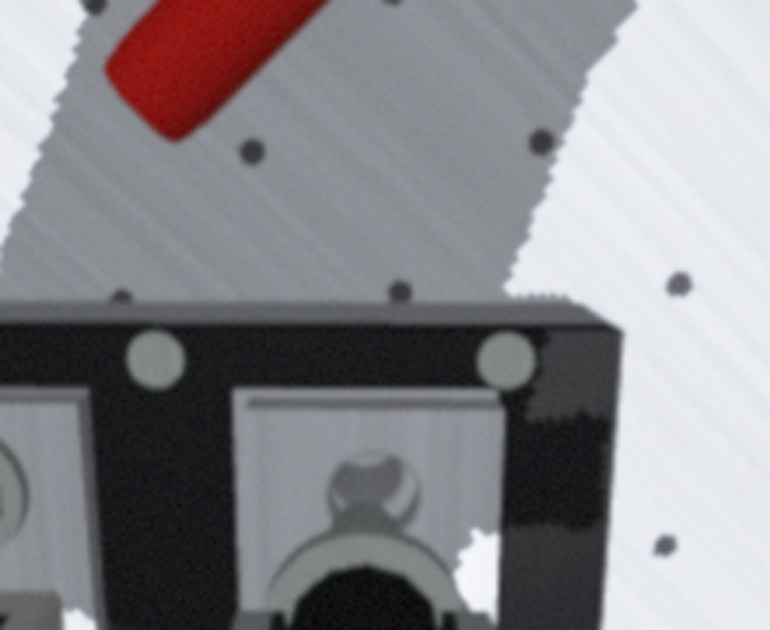

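The foot hole is at (374,493) and the pocket centre at column 368, while the pin axis is at column 364.5. I'll correct x by 0.9 mm and y by 1.2 mm, then insert.

step_arm([
  [0.09,0.12,1.5,0,255],
  [0,0,0.8,0,255],
  [0,0,0.8,0,255],
  [0,0,0.8,0,255],
  [0,0,0.8,0,255],
  [0,0,0.8,0,255],
  [0,0,0.6,0,255],
  [0,0,0.3,0,255],
  [0,0,0.2,0,255],
  [0,0,0,0,255],
])

```text
time: 32.35
ee_pos: [0.4841, 0.2713, 0.2352]
eef_rot: [-0.368, 0.93, -0.0, 0.0]
ft_force: [-3.7, -1.3, 5.5]
grip_width: 0.0225
finger_force: 44.9
```

step_arm([
  [0,0,0.1,0,255],
  [0,0,0,0,255],
])

```text
time: 32.55
ee_pos: [0.484, 0.2713, 0.2351]
eef_rot: [-0.368, 0.93, -0.0, 0.001]
ft_force: [-7.0, -2.4, 20.2]
grip_width: 0.0228
finger_force: 46.7
```

step_arm([
  [0,0,0,0,180],
  [0,0,0,0,130],
  [0,0,0,0,130],
  [0,0,0,0,130],
  [0,0,-2,0,130],
  [0,0,-4,0,100],
  [0,0,-5,0,100],
  [0,0,0,0,255],
  [0,0,0,0,255],
])

```text
time: 33.45
ee_pos: [0.4844, 0.2714, 0.3445]
eef_rot: [-0.368, 0.93, -0.0, 0.001]
ft_force: [-0.6, 0.5, -1.4]
grip_width: 0.0238
finger_force: 0.0
```

```bash
python3 - <<'E'
from h import *
c=grab('wrist'); mrect(c,'pin',(0,0,512,384),.08,.096); mrect(c,'housing',(0,0,512,384),.1,.118)
t=grab('top'); mrect(t,'top-table modules',(225,120,420,260),.055,.13)
# round key (455.2,-271.7); previous press used TCP frame ok
plan((455,-272,344,27.5),(455,-272,225,27.5),(410.7,-294.9,225,27.5),(351.3,-325.8,225,27.5))
E
```

```text
pin 785 px [123 181  33  31] c 546.0 202.8 size 22.8 23.0 ang 41.0 z 0.0889
pin 725 px [239 181  31  32] c 484.0 269.2 size 22.8 23.2 ang 82.6 z 0.0889
pin 739 px [111 220  65  65] c 566.0 239.6 size 67.8 33.2 ang 82.4 z 0.0882
pin 409 px [228 222  55  10] c 501.4 286.5 size 3.9 43.7 ang 43.1 z 0.0885
housing 3083 px [104 230  66  65] c 581.0 236.1 size 51.6 44.3 ang 44.0 z 0.1083
housing 3161 px [228 232  53  68] c 521.3 304.4 size 55.8 40.6 ang 42.6 z 0.1084
top-table modules 698 px [318 120 102  10] c 770.6 -405.3 size 317.2 23.9 ang 89.0 z 0.094
top-table modules 283 px [389 231  21  17] c 420.4 -490.8 size 57.1 44.3 ang 82.1 z 0.0736
t 33.55 pos [484.  271.2 342.7] a 133.16 tilt [-0.0014 -0.0005] w 0.0089 F [-0.2 -0.  -0.8] q1,6 [ 21. -22.]
turn 105.66  shift cm -46.84 -27.65 -0.13
turn 0.00  shift cm 0.00 0.00 11.90
turn 0.00  shift cm 0.01 -4.99 -0.00
turn 0.00  shift cm 0.00 -6.70 -0.00
```

step_arm([
  [0,0,0,8.1,255],
  [0,0,0,8.1,255],
  [0,0,0,8.1,255],
  [0,0,0,8.1,255],
  [0,0,0,8.1,255],
  [0,0,0,8.1,255],
  [0,0,0,8.1,255],
  [0,0,0,8.1,255],
  [0,0,0,8.1,255],
  [0,0,0,8.1,255],
  [0,0,0,8.2,255],
  [0,0,0,8.2,255],
  [0,0,0,8.2,255],
  [0,0,0,0,255],
])

```text
time: 34.95
ee_pos: [0.484, 0.2712, 0.3424]
eef_rot: [0.519, 0.855, -0.001, -0.001]
ft_force: [0.3, -0.1, 0.9]
grip_width: 0.0001
finger_force: 0.0
```

step_arm([
  [-3.9,-2.3,0,0,255],
  [-3.9,-2.3,0,0,255],
  [-3.9,-2.3,0,0,255],
  [-3.9,-2.3,0,0,255],
  [-3.9,-2.3,0,0,255],
  [-3.9,-2.3,0,0,255],
  [-3.9,-2.3,0,0,255],
  [-3.9,-2.3,0,0,255],
  [-3.9,-2.3,0,0,255],
  [-3.9,-2.3,0,0,255],
  [-3.9,-2.3,0,0,255],
  [-3.9,-2.3,0,0,255],
  [0,0,3,0,255],
  [0,0,3,0,255],
  [0,0,0,0,255],
  [0,0,0,0,255],
])

```text
time: 36.55
ee_pos: [0.456, -0.2711, 0.2837]
eef_rot: [0.517, 0.856, 0.0, -0.001]
ft_force: [-0.1, 0.4, 0.2]
grip_width: 0.0002
finger_force: 0.0
```

```bash
python3 - <<'E'
from h import *
plan((455,-272,219,27.5))
c=grab('wrist'); save(c,'w10',s=1.5)
t=grab('top'); save(t,'top_end',s=1.5)
E
```

```text
t 36.55 pos [ 456.  -271.1  283.7] a 27.72 tilt [-0.0012  0.001 ] w 0.0002 F [-0.1  0.4  0.2] q1,6 [-40.  23.]
turn 0.22  shift cm -0.03 -0.13 6.47
```

View pics/w10.png

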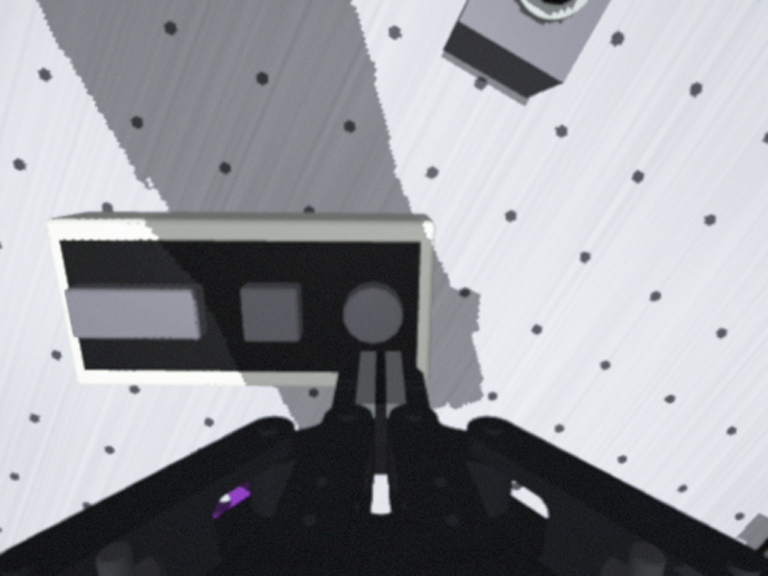

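View pics/top_end.png

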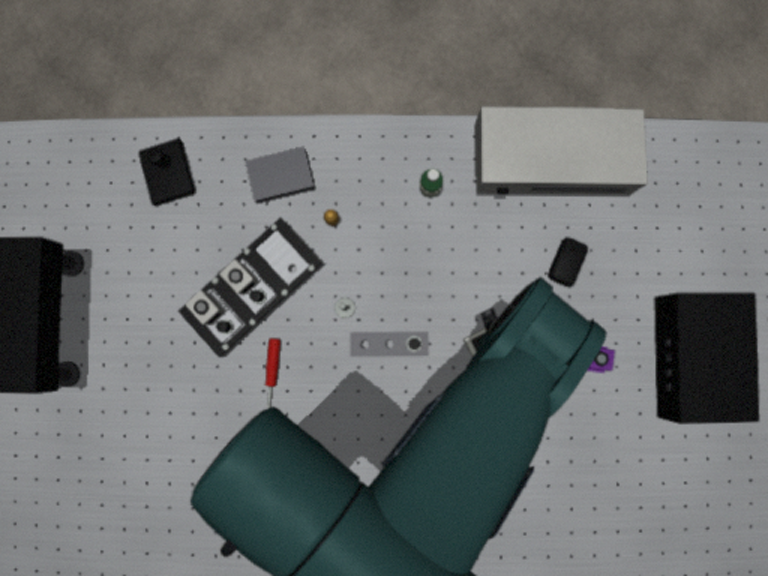

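The top view shows both modules pinned in pockets 0 and 1, one spare pin in the rack, and no other white module. The wrist view shows the round key at (373,313) just ahead of the fingertips. I'll press it.

step_arm([
  [-0.03,-0.13,2,0.2,255],
  [0,0,2.5,0,255],
  [0,0,1.4,0,255],
  [0,0,0.4,0,255],
  [0,0,0.4,0,255],
  [0,0,0.4,0,255],
  [0,0,0,0,255],
  [0,0,0,0,255],
])

```text
time: 37.45
ee_pos: [0.4554, -0.2723, 0.2136]
eef_rot: [0.52, 0.854, 0.0, 0.001]
ft_force: [0.3, 1.8, 5.3]
grip_width: 0.0001
finger_force: 2.4
```

step_arm([
  [0,0,0.12,0,255],
  [0,0,0,0,255],
  [0,0,0,0,255],
])

```text
time: 37.75
ee_pos: [0.4554, -0.2722, 0.2132]
eef_rot: [0.52, 0.854, -0.0, 0.001]
ft_force: [-2.9, 5.2, 21.0]
grip_width: 0.0002
finger_force: 10.1
```

step_arm([
  [0,0,-1,0,255],
  [0,0,-1.5,0,255],
  [0,0,-1,0,255],
  [0,0,0,0,255],
  [0,-2.5,0,0,255],
  [0,-2.5,0,0,255],
  [0,0,0,0,255],
  [0,0,0,0,255],
])

```text
time: 38.55
ee_pos: [0.4105, -0.2953, 0.2463]
eef_rot: [0.52, 0.854, 0.0, -0.0]
ft_force: [0.9, -0.8, 1.0]
grip_width: -0.0004
finger_force: 0.0
```

```bash
python3 - <<'E'
from h import *
plan((410.7,-294.7,213.5,27.5))
E
```

```text
t 38.55 pos [ 410.5 -295.3  246.3] a 27.31 tilt [0.     0.0001] w -0.0004 F [ 0.9 -0.8  1. ] q1,6 [-45.  18.]
turn -0.19  shift cm 0.05 0.05 3.28
```

step_arm([
  [0.05,0.05,1.5,-0.2,255],
  [0,0,0.6,0,255],
  [0,0,0.4,0,255],
  [0,0,0.4,0,255],
  [0,0,0.4,0,255],
  [0,0,0,0,255],
  [0,0,0,0,255],
])

```text
time: 39.25
ee_pos: [0.411, -0.2943, 0.2137]
eef_rot: [0.518, 0.855, 0.0, 0.0]
ft_force: [0.3, 3.1, 5.0]
grip_width: 0.0001
finger_force: 2.3
```

step_arm([
  [0,0,0.12,0,255],
  [0,0,0,0,255],
  [0,0,0,0,255],
])

```text
time: 39.55
ee_pos: [0.411, -0.2943, 0.2132]
eef_rot: [0.518, 0.855, 0.0, 0.001]
ft_force: [-3.0, 6.0, 19.5]
grip_width: 0.0002
finger_force: 9.6
```

step_arm([
  [0,0,-1,0,255],
  [0,0,-1.5,0,255],
  [0,0,-1,0,255],
  [0,0,0,0,255],
  [0,-3.35,0,0,255],
  [0,-3.35,0,0,255],
  [0,0,0,0,255],
  [0,0,0,0,255],
])

```text
time: 40.35
ee_pos: [0.3512, -0.3257, 0.247]
eef_rot: [0.519, 0.855, 0.0, -0.0]
ft_force: [1.7, 0.3, -0.2]
grip_width: 0.0002
finger_force: 0.0
```

```bash
python3 - <<'E'
from h import *
plan((351.5,-325,213.5,27.5))
E
```

```text
t 40.35 pos [ 351.2 -325.7  247. ] a 27.48 tilt [-0.      0.0003] w 0.0002 F [ 1.7  0.3 -0.2] q1,6 [-53.  10.]
turn -0.02  shift cm 0.04 0.06 3.35
```

step_arm([
  [0.04,0.05,1.5,0,255],
  [0,0,0.65,0,255],
  [0,0,0.4,0,255],
  [0,0,0.4,0,255],
  [0,0,0.4,0,255],
  [0,0,0.12,0,255],
  [0,0,0,0,255],
  [0,0,0,0,255],
])

```text
time: 41.15
ee_pos: [0.3519, -0.3247, 0.2132]
eef_rot: [0.518, 0.855, 0.0, 0.0]
ft_force: [-0.3, 5.7, 15.7]
grip_width: 0.0001
finger_force: 7.8
```

step_arm([
  [0,0,-1,0,255],
  [0,0,-2,0,255],
  [0,0,-4,0,255],
  [0,0,-4,0,255],
  [0,0,0,0,255],
  [0,0,0,0,255],
])

```text
time: 41.75
ee_pos: [0.3518, -0.325, 0.3234]
eef_rot: [0.518, 0.855, -0.0, 0.001]
ft_force: [-1.1, 0.6, -1.0]
grip_width: 0.0004
finger_force: 0.0
```

```bash
python3 - <<'E'
from h import *
t=grab('top'); mrect(t,'dock',(115,135,218,240),.098,.12); mrect(t,'table',(225,135,420,260),.06,.085)
plan((351.5,-325,213.5,27.5))
E
```

```text
dock 285 px [146 173  23  22] c 585.1 240.4 size 57.3 44.6 ang 44.2 z 0.1098
dock 296 px [124 193  22  23] c 521.9 305.9 size 58.8 46.7 ang 41.2 z 0.1095
table 158 px [390 231  20  13] c 426.9 -492.3 size 56.6 32.2 ang 83.4 z 0.0727
t 41.8 pos [ 351.6 -324.8  322.4] a 27.56 tilt [-0.     -0.0002] w -0.0 F [-0.7 -0.3 -0.9] q1,6 [-52.  10.]
turn 0.06  shift cm -0.01 -0.02 10.89
```

```bash
python3 -c "
from rig import job
print(job.sign_off())"
```

```text
the job is handed in; nothing more can be done
None
```

I handed the job in at about 42 s: load mode was set with the bar key, both modules on the table are seated and pinned in pockets 0 and 1, the spare pin is still in the rack, and the round, square and bar keys were pressed in that order to arm; the sign-off returned no verdict.

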